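# Spin-check a polishing wheel and brake it on its mark

### The job

Check that the polishing wheel on the green spindle stand runs freely: flick it counter-clockwise (seen from above) by pushing its upright brass pin with the fingertips, without gripping the pin, and let it coast untouched until the red band has passed the yellow pointer at least once and is coming round again. On that or a later pass, without touching the pin again or turning the wheel back, brake the wheel with a fingertip pressed down on its flat top, so that it stops in one go with the pointer over the red band, then finish while still holding it there under the fingertip. Leave everything else on the bench where it is.

Things in the scene. Friction and masses are not known exactly. Their poses are not given: they have to be found in the camera images.
- stand: Green spindle stand, bolted to the bench: square foot 160 x 160 mm, 14 mm high, with a post under the wheel. Origin on the bench at the wheel's upright axis. Its x axis points from the axis to the pointer, z up. The pointer's upright, 14 mm thick and 110 mm high with its yellow head, stands 138 mm out from the axis along x.
- wheel (a joint): Turning angle of the wheel, rad, no stops, counted on over many turns. 0 (and every full turn): middle of the red band under the pointer; grows counter-clockwise from above. Free bearing: from 3 rad/s it coasts some 2.5 turns in 15 s, slowing all the time, from 6 rad/s some 6 turns in 20 s (by weight, 25% more or less). The pin jumps ahead of a pushing finger. A few newtons on the top stop it at once.
- disc: The wheel itself: a flat disc 230 mm across, 32 mm thick, dark ribbed edge, light metal top face 90 mm above the bench, weight about 0.8 kg (varies). A hub, 40 mm across, rises 10 mm above the top face at its middle. Turns with the wheel; origin on the axis at bench height, x axis towards the red band.
- pin: Brass pin fixed upright on the wheel's top face, 16 mm thick, 28 mm high (top 118 mm above the bench), 50 mm from the axis, exactly opposite the red band. Origin at the middle of its foot on the top face. For pushing only. It sweeps the ring from 42 to 58 mm from the axis; outside that the top face is clear to the edge but for the pointer.
- wheel_centre (a point): Point on the wheel's axis at the height of its top face (90 mm above the bench).
- red_band (a point): Middle of the red painted band on the wheel's top, 108 mm from the axis. The band reaches 20 mm to either side of it along the edge (40 mm in all) and from 80 to 113 mm from the axis.
- pointer_tip (a point): Underside of the tip of the fixed yellow pointer, 108 mm from the axis, 11.5 mm above the wheel's top face, reaching in over the edge of the wheel from the stand. 5 mm wide, 4 mm thick.
- tap_a: Bystander: upright polished brass tap body, 44 mm across, 85 mm high, near the stand. Origin under its foot.
- tap_b: Bystander: second brass tap body, the same, on the other side of the stand.
- compound_bar: Bystander: green bar of polishing compound, 130 x 50 x 40 mm. Origin at the middle of its underside.
- lock_nut: Bystander: plain steel ring nut lying flat, 60 mm across, 16 mm high. Origin at the middle of its underside.
- spanner: Bystander: steel spanner lying on the bench, about 180 mm long along its x axis.
- mug: Bystander: blue mug, 76 mm across, 90 mm high, origin under its foot.
- bottle: Bystander: green bottle, 60 mm across, 190 mm high, origin under its foot.

How it is judged:
On the way, in this order (a step that is already met when the one before it is completed fails the run):
1. the wheel, spinning freely counter-clockwise and untouched, carries the red band past the pointer (contact force between the fingers and disc below 0.1 N and contact force between the fingers and pin below 0.1 N and velocity of joint wheel above 0.3 rad/s and horizontal distance between red_band and pointer_tip below 0.03 m).
2. still spinning freely and untouched, it carries the band round to the side opposite the pointer (contact force between the fingers and disc below 0.1 N and contact force between the fingers and pin below 0.1 N and velocity of joint wheel above 0.3 rad/s and horizontal distance between red_band and pointer_tip above 0.19 m).
3. it stands still under the fingertip with the pointer over the red band (horizontal distance between red_band and pointer_tip below 0.02 m and contact force between the fingers and disc above 0.5 N and contact force between the fingers and pin below 0.1 N and velocity of joint wheel between -0.05 and 0.05 rad/s), for 0.3 s.
At the end, for the whole second after the job is handed in: The wheel stands still (under 0.05 rad/s) with the middle of the red band within 20 mm of the pointer tip (seen from above), a fingertip still pressing on the wheel's top with more than 0.5 N and not touching the pin (all of step 3); the arm keeps its last pose, push and grip.
It fails at once if the wheel is turned backwards (clockwise, faster than 0.3 rad/s, with the band middle more than 40 mm from the pointer) (velocity of joint wheel below -0.3 rad/s and horizontal distance between red_band and pointer_tip above 0.04 m).
It fails at once if the pin is touched again after the wheel has run on (wheel angle past 4 rad) (value of joint wheel above 4 rad and contact force between the fingers and pin above 0.1 N).
It fails at once if the wheel is stopped with the fingertip away from the mark (band middle more than 28 mm from the pointer) after it has run on (wheel angle past 4 rad) (value of joint wheel above 4 rad and contact force between the fingers and disc above 0.5 N and velocity of joint wheel between -0.03 and 0.03 rad/s and horizontal distance between red_band and pointer_tip above 0.028 m).
It fails at once if the pin is gripped or struck hard (over 40 N) (contact force between the fingers and pin above 40 N).
It fails at once if a bystander is lifted, carried or pushed more than 20 mm (distance of any of tap_a, tap_b, compound_bar, lock_nut, spanner, mug, bottle from where it was at the start of the episode above 0.02 m).
It also fails if it takes over 48 s, if anything falls off the work surface, if the arm or the gripper's body presses on something with over 40 N, if the wrist force passes 120 N, or if a joint passes its speed limit or range.

### The arm

A 6-joint arm with a two-finger parallel gripper is mounted at the origin on the work surface. World frame = base frame: x ahead of the robot, y to its left, z up, the work surface at z = 0. Lengths are in m, angles in rad, forces in N, time in s.
With the tool pointing down it reaches from about 0.425 to 0.925 m from the base axis. Payload 12.5 kg.
Tool frame: the origin (TCP) lies between the finger pads; the fingertips stand 14 mm ahead of it and the grasp point (between the pads) lies 5 mm behind it; z points along the fingers, y is the direction in which the jaws open and shut (so a half turn about z gives the same grasp; the last joint's range is limited). The gripper opens to 85 mm and grips with 20 to 120 N. Pads are 22 mm wide; open, the fingers measure 114 mm over their backs; the gripper's body (76 mm by 85 mm) begins 54 mm behind the grasp point. The pads swing forward as they close: fully open they stand 13 mm farther back than shut.
Start: joints at [-1.455, 0.491, 1.559, -0, 1.092, -0.106], TCP at [0.138, -0.61, 0.245] pointing down, gripper open.
Joint ranges: [-3.1, 3.1], [-0.84, 2.19], [0.05, 2.79], [-1.13, 4.28], [0.06, 2.93], [-2.69, 2.69]. Speed limits (rad/s): [2.22, 2.22, 2.79, 3.14, 3.14, 3.14].

### API

Orientations are given as a 3x3 rotation matrix whose columns are the frame's x, y, z axes.
In Python, from workcell import r, eyes, ticket, models gives the robot as it stands. The module is installed in compiled form; this text tells all that it offers.
- The arm moves only by the shell command python3 -m creep 'ROWS' [OPENING] [FORCE]. ROWS is JSON, one flat list of numbers, 4 for each row, row after row: the shift along the world's x, y, z in m, then the turn about the world's z in degrees. A call has 1 to 10 rows; each row shifts and turns the commanded pose from where the row before left it; what a row does not reach is not made up. A row lasts 1/10 s, in which the tool goes at most 50 mm and 8.59 degrees, less where a joint would pass 70% of its speed; a pose out of reach is approached as far as the arm can. A call with a gripper value outside its range is refused whole. OPENING is the closure in counts, from 0 (fully open) to 255 (shut), set as the call begins (- or left out, the last holds). The fingers move at their own pace and stop on an object; FORCE is the grip in N (left out, the last holds). Time passes only in rows, so rows that do not move let the fingers close. It gives the time, the measured TCP pose, the force and the opening at its end, in the units of the state.
- r.observe(): the state, without advancing time (a new reading comes with each control period).
- eyes.get_image(name): name is "scene" or "side" or "wrist"; returns (picture, depth): 384x512x3 uint8, red, green, blue; 384x512 float32, m along the optical axis (not along the pixel's ray), 0 where there is no reading.
- eyes.camera_params(name): a dict with "intrinsics" (3x3 intrinsics, pixels), "k1" (the pictures are not rectified: a ray, as slopes to the right and down, at radius r is drawn at 1 + k1 r^2 times it, then the intrinsics apply), "R" (3x3) and "t" (3): a world point X has camera coordinates R X + t. Camera axes: x right, y down, z forward; pixel columns grow to the right and rows downward; lengths in m; the calibration is good to about 2 mm. A picture is of the moment at which its call begins: read the wrist's pose just before it. camera_params takes no time and is no camera call; for the wrist camera it gives the pose at the moment of the call.
- ticket.finish_job(): hands the job in, once; it reports no verdict.
Trained networks look in the newest picture that a camera, given by its name, has taken for a name from the list of things; names that differ only in an ending like _2 or _b are one class to them, and where a whole thing is asked for, a point or a joint stands for the part that bears it (a point fixed in the world has none). Each returns a list of dicts, best first, with "score" (0 to 1); they miss things now and then, are a little off and sometimes report something else, mostly with a low value. They report only what shows in the picture. A call takes as long as a camera call.
- models.trace(camera, thing): "pixels" (384x512 bool, what is visible of it).
- models.tip_of(camera, thing): "centre" ([x, y, z] in m, in world coordinates, good to about 4 mm: a listed point, or the origin of a listed thing).
The state is a dict: "t": time; "q": joint angles; "dq": joint speeds; "joint_efforts": joint torques, N m; "position": TCP position; "tool_rot": TCP orientation; "ft_force": force on the tool from outside, world axes, zero at the start; "moment": the same for the moment, N m; "grip_width": finger opening in m.
Only numpy, scipy, OpenCV 4.12 (cv2) and the standard library are available. Lean on these libraries where they do the work, as an engineer would, in place of code of your own. Each camera call takes 0.05 s, during which the arm holds its last target. There are 200 camera calls.

## Working session

There is one attempt and no reset: what is moved stays moved. The work goes in short steps, Python scripts to look and compute and a shell command to move; the robot and the scene stay as the last step left them, time stands still between calls to the robot, and variables do not carry over. Pictures are saved under pics/ and viewed, about 8 in all and at most 12, crops included, and the job is handed in when it is done.

```bash
mkdir -p pics; cat > h.py <<'E'
from workcell import r, eyes, ticket, models
import numpy as np, cv2
def tip(c,n):
    o=models.tip_of(c,n)
    return [(round(d['score'],2),np.round(d['centre'],4).tolist()) for d in o[:2]]
E
python3 - <<'E'
from h import *
im=[]
for c in('scene','side'):
    p,d=eyes.get_image(c); im.append(p)
    for n in ('wheel_centre','pointer_tip','red_band','pin'): print(c,n,tip(c,n))
for n in ('stand','tap_a','mug','bottle','compound_bar'): print(n,tip('scene',n))
cv2.imwrite('pics/a.png',cv2.resize(np.hstack(im)[:,:,::-1],(800,300)))
cv2.imwrite('pics/b.png',im[0][:,:,::-1])
s=r.observe(); print(s['t'],s['position'],s['tool_rot'],s['grip_width'])
E
```

```text
scene wheel_centre [(0.9, [0.5553, -0.0723, 0.089]), (0.15, [0.4254, -0.544, -0.0])]
scene pointer_tip []
scene red_band [(0.64, [0.5906, -0.1748, 0.0914])]
scene pin [(0.4, [0.5451, -0.0309, 0.0928])]
side wheel_centre [(0.57, [0.6621, -0.0956, 0.0997])]
side pointer_tip [(0.93, [0.6605, -0.0954, 0.1013])]
side red_band [(0.66, [0.5903, -0.1776, 0.0874])]
side pin [(0.57, [0.5517, -0.0796, 0.0011]), (0.56, [0.539, -0.0293, 0.0882])]
stand [(0.95, [0.5551, -0.074, -0.0036])]
tap_a [(0.78, [0.4626, -0.227, -0.0012]), (0.54, [0.5129, 0.087, 0.0019])]
mug [(0.75, [0.4439, 0.4216, 0.0017])]
bottle [(0.61, [0.6397, 0.3931, 0.0032])]
compound_bar [(0.85, [0.5203, -0.4323, 0.0037])]
0.75 [ 0.13752975 -0.60971435  0.24535456] [[ 9.75498577e-01  2.20005738e-01  3.89844722e-05]
 [ 2.20005741e-01 -9.75498561e-01 -1.76335562e-04]
 [-7.65538872e-07  1.80591897e-04 -9.99999984e-01]] 0.08546733261633503
```

View pics/a.png

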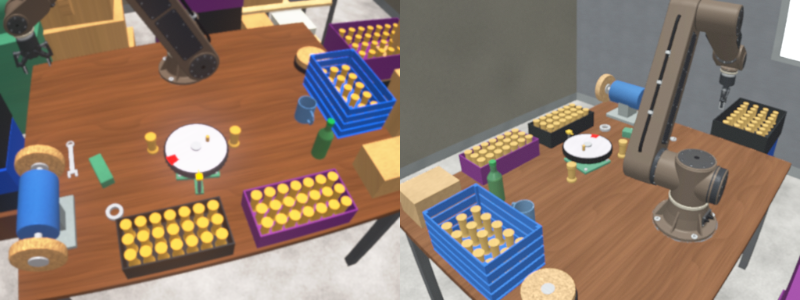

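The scene view (left half) shows the wheel at about (195,150). The red band is at (172,159), lower left, the pin at (207,138) and the pointer at (199,177), with taps on either side. The networks' positions agree with this: centre (0.555, -0.073), pointer at -12°, band at -71°, pin at 109°.

Next I close the gripper and go above the braking spot on the robot's side of the wheel.

```bash
python3 -m creep '[0.04,0.02,0,0, 0.04,0.02,0,0, 0.04,0.02,0,0, 0.04,0.02,0,0, 0.04,0.02,0,0, 0.014,0.046,0,0, 0.014,0.046,0,0, 0.014,0.046,0,0, 0.014,0.046,0,0, 0.014,0.046,0,0]' 255 40 
python3 -m creep '[0.014,0.046,0,0, 0.014,0.046,0,0, 0.014,0.046,0,0, 0.013,0.046,-0.02,0, 0.012,0.046,-0.03,0, 0,0,-0.04,0, 0,0,-0.02,0, 0,0,-0.01,0, 0,0,0,0]'
cat >> h.py <<'E'
C=np.array([.5553,-.073]); P0=np.arctan2(-.0224,.105)
def proj(c,X):
    k=eyes.camera_params(c); x=X@np.array(k['R']).T+np.array(k['t']); s=x[:,:2]/x[:,2:]
    s=s*(1+k['k1']*(s**2).sum(1,keepdims=True)); K=np.array(k['intrinsics'])
    return s@K[:2,:2].T+K[:2,2]
A=np.radians(np.arange(0,360,1.)); R=np.arange(.084,.110,.003)
def wheel(c,p):   # angle (deg) of band relative to pointer, CCW; arc seen (deg)
    a,rr=np.meshgrid(A,R); a=a.ravel(); rr=rr.ravel()
    uv=np.round(proj(c,np.c_[C[0]+rr*np.cos(a+P0),C[1]+rr*np.sin(a+P0),0*a+.09])).astype(int)
    q=p[uv[:,1],uv[:,0]].astype(int); m=(q[:,0]>110)&(q[:,0]>2*q[:,1])&(q[:,0]>2*q[:,2])
    if m.sum()<10: return None,int(m.sum())
    return round(np.degrees(np.angle(np.exp(1j*a[m]).mean())),1), round(m.sum()/len(R),1)
E
python3 - <<'E'
from h import *
p,d=eyes.get_image('scene'); print(wheel('scene',p)); P,d=eyes.get_image('side'); print(wheel('side',P))
for n in ('pointer_tip','pin','wheel_centre'): print(n,tip('side',n),tip('scene',n))
a=proj('scene',np.array([[.5553,-.073,.09]]))[0].astype(int); b=proj('side',np.array([[.5553,-.073,.09]]))[0].astype(int)
f=lambda p,a:cv2.resize(p[a[1]-75:a[1]+55,a[0]-65:a[0]+65],(400,400),interpolation=2)
cv2.imwrite('pics/c.png',np.hstack([f(p,a),f(P,b)])[:,:,::-1])
s=r.observe(); print(s['t'],s['position'],s['ft_force'])
E
```

```text
t: 1.75
position: [0.4077, -0.2779, 0.2455]
tool_rot: [[0.976, 0.22, 0.0], [0.22, -0.976, -0.0], [0.0, 0.0, -1.0]]
ft_force: [0.8, 0.2, 0.7]
grip_width: 0.0001
t: 2.65
position: [0.4725, -0.0565, 0.1287]
tool_rot: [[0.976, 0.22, -0.002], [0.22, -0.976, 0.0], [-0.002, -0.001, -1.0]]
ft_force: [-0.3, -1.1, -0.4]
grip_width: -0.0002
(np.float64(-59.6), np.float64(15.1))
(None, 0)
pointer_tip [(0.79, [0.6634, -0.0951, 0.0999])] []
pin [(0.38, [0.5395, -0.0284, 0.0936])] [(0.46, [0.5408, -0.0295, 0.0936])]
wheel_centre [(0.77, [0.5574, -0.0739, 0.0891])] [(0.88, [0.5538, -0.0774, 0.0915])]
3.05 [ 0.47290587 -0.05660479  0.12998868] [ 0.44606516 -0.36485036  0.7529879 ]
```

View pics/c.png

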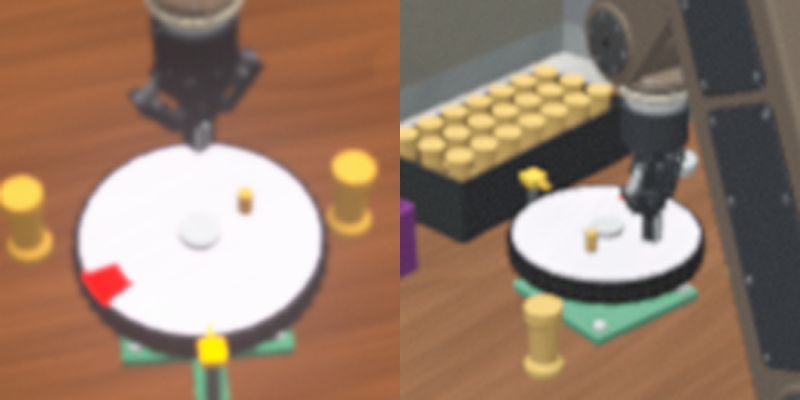

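Crops: in the scene view (left) the band is at (105,283), the pin at (245,200) and the pointer at (212,345). The shut fingertips hang over the robot-side rim. The side view agrees. The ring reading is -59.6°, as expected. A gentle touch will give the contact height and stiffness.

```bash
python3 -m creep '[0,0,-0.015,0, 0,0,-0.008,0, 0,0,0,0]' | egrep 'pos|ft'; python3 -m creep '[0,0,-0.002,0, 0,0,0,0]'| egrep 'pos|ft'; python3 -m creep '[0,0,-0.002,0, 0,0,0,0]'| egrep 'pos|ft'
```

```text
position: [0.4723, -0.0563, 0.1057]
ft_force: [-0.8, 0.2, 0.8]
position: [0.4728, -0.0564, 0.1045]
ft_force: [0.2, -0.0, 0.0]
position: [0.473, -0.0564, 0.1039]
ft_force: [-5.5, 1.7, 22.9]
```

Contact is at TCP z ≈ 0.104, at roughly 20 N/mm. I now lift over the pin and come down behind it, on its clockwise side.

```bash
python3 -m creep '[0,0,0.03,0, 0,0,0.014,0, 0.031,0.012,0,3, 0.03,0.012,0,3, 0.03,0.012,0,0, 0,0,0,0, 0,0,-0.02,0, 0,0,-0.012,0, 0,0,0,0, 0,0,0,0]'
python3 - <<'E'
from h import *
p,d=eyes.get_image('scene'); print(wheel('scene',p),tip('scene','pin'))
P,d=eyes.get_image('side');print(tip('side','pin'))
a=proj('scene',np.array([[.5553,-.073,.09]]))[0].astype(int); b=proj('side',np.array([[.5553,-.073,.09]]))[0].astype(int)
f=lambda p,a:cv2.resize(p[a[1]-55:a[1]+45,a[0]-50:a[0]+50],(400,400),interpolation=2)
cv2.imwrite('pics/d.png',np.hstack([f(p,a),f(P,b)])[:,:,::-1])
s=r.observe(); print(s['t'],s['position'],s['ft_force'])
E
```

```text
t: 4.75
position: [0.5635, -0.0206, 0.1145]
tool_rot: [[0.947, 0.321, -0.0], [0.321, -0.947, -0.0], [-0.0, -0.0, -1.0]]
ft_force: [-0.0, 0.1, 0.5]
grip_width: -0.0002
(np.float64(-58.8), np.float64(15.0)) []
[(0.43, [0.5352, -0.03, 0.0906]), (0.23, [0.5555, -0.0758, 0.0905])]
4.95 [ 0.56388386 -0.02052266  0.11498166] [ 0.58166139 -0.51940876 -0.03173829]
```

View pics/d.png

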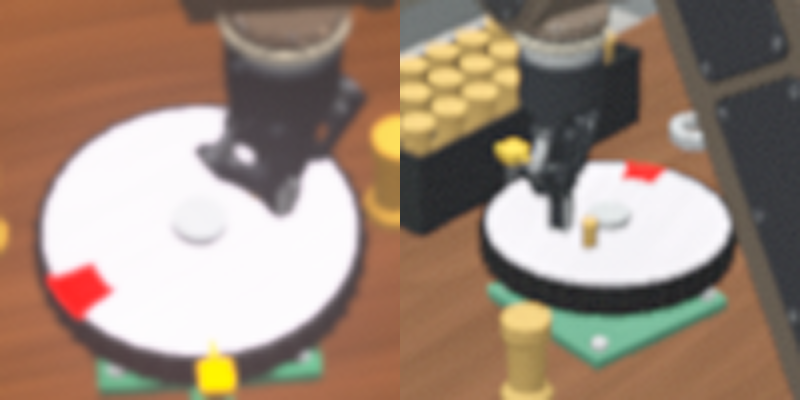

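The shut fingertips are just behind the pin: finger at about (285,205) in the scene crop, and pin at (590,232) next to it in the side crop. I'll flick with a ramped curved push, lift, move out to the braking spot and read the wheel.

```bash
python3 -m creep '[-0.004,-0.001,0,0, -0.004,-0.0005,0,3, -0.007,-0.0005,0,6, -0.01,-0.003,0,8, -0.012,-0.005,0,8, -0.011,-0.006,0,8, 0,0,0.02,0, 0,0,0.02,0, -0.022,-0.01,0,-8, -0.021,-0.01,0,-8]'
cat > w.py <<'E'
from h import *
import sys
for i in range(int(sys.argv[1])):
    t=r.observe()['t']; p,d=eyes.get_image('scene'); a,n=wheel('scene',p)
    print(round(t,3),a,n); open('log.txt','a').write(f'{t} {a}\n')
E
python3 w.py 4; python3 -c "
from h import *
s=r.observe();print(s['t'],s['position'],s['ft_force'])"
```

```text
t: 5.95
position: [0.4721, -0.0565, 0.155]
tool_rot: [[0.815, 0.58, 0.001], [0.58, -0.815, -0.0], [0.001, 0.001, -1.0]]
ft_force: [-0.3, 0.2, -0.7]
grip_width: -0.0002
5.95 43.2 18.8
6.0 50.2 19.2
6.05 57.4 19.4
6.1 64.2 19.4
6.15 [ 0.47289897 -0.05659887  0.15476401] [ 0.27995813  0.01302864 -0.89661844]
```

The wheel now runs freely at about 2.45 rad/s, counter-clockwise. I lower to a hover 4 mm above the top and track its slowing.

```bash
python3 -m creep '[0,0,-0.02,0, 0,0,-0.02,0, 0,0,-0.007,0, 0,0,0,0]' | egrep 't:|pos|ft'
python3 w.py 1; python3 -m creep '[0,0,0,0, 0,0,0,0, 0,0,0,0, 0,0,0,0]'|egrep 'pos|ft'; python3 w.py 4
```

```text
t: 6.55
position: [0.4729, -0.0562, 0.1066]
tool_rot: [[0.811, 0.585, -0.001], [0.585, -0.811, 0.0], [-0.001, -0.001, -1.0]]
ft_force: [-0.4, -0.5, -0.2]
6.55 124.9 19.1
position: [0.4729, -0.0564, 0.1077]
ft_force: [0.0, -0.9, 0.0]
7.0 179.4 2.4
7.05 -168.1 7.2
7.1 -165.2 12.7
7.15 -162.0 17.6
```

```bash
python3 -m creep '[0,0,0,0, 0,0,0,0, 0,0,0,0, 0,0,0,0, 0,0,0,0, 0,0,0,0]'|egrep 't:|pos|ft'; python3 w.py 6
```

```text
t: 7.8
position: [0.4727, -0.0564, 0.1073]
tool_rot: [[0.812, 0.584, 0.0], [0.584, -0.812, -0.0], [-0.0, 0.0, -1.0]]
ft_force: [0.5, 0.6, -0.3]
7.8 -91.4 14.7
7.85 -86.1 15.0
7.9 -81.4 14.9
7.95 -76.0 14.7
8.0 -70.9 14.8
8.05 -66.0 15.2
```

```bash
python3 -m creep '[0,0,0,0, 0,0,0,0, 0,0,0,0, 0,0,0,0]'|egrep 't:|pos|ft'; python3 w.py 2
```

```text
t: 8.5
position: [0.4727, -0.0564, 0.1073]
tool_rot: [[0.812, 0.584, 0.0], [0.584, -0.812, -0.0], [-0.0, 0.0, -1.0]]
ft_force: [0.2, -0.1, 1.1]
8.5 -21.8 16.8
8.55 -17.4 17.3
```

On prediction: zero falls at t ≈ 8.74, so one more look and then brake from t = 8.65.

```bash
python3 w.py 1; python3 -m creep '[0,0,-0.005,0, 0,0,0,0, 0,0,0,0, 0,0,0,0, 0,0,0,0, 0,0,0,0]'; python3 w.py 2; python3 - <<'E'
from h import *
p,d=eyes.get_image('scene'); print(tip('scene','red_band'),tip('scene','pin'))
P,d=eyes.get_image('side');print(tip('side','pointer_tip'),tip('side','red_band'))
a=proj('scene',np.array([[.5553,-.073,.09]]))[0].astype(int); b=proj('side',np.array([[.5553,-.073,.09]]))[0].astype(int)
f=lambda p,a:cv2.resize(p[a[1]-55:a[1]+45,a[0]-50:a[0]+50],(400,400),interpolation=2)
cv2.imwrite('pics/e.png',np.hstack([f(p,a),f(P,b)])[:,:,::-1])
s=r.observe(); print(s['t'],s['position'],s['ft_force'])
E
```

```text
8.6 -12.5 17.7
t: 9.25
position: [0.4731, -0.0565, 0.1039]
tool_rot: [[0.812, 0.584, 0.002], [0.584, -0.812, -0.001], [0.001, 0.002, -1.0]]
ft_force: [-5.8, 0.9, 30.2]
grip_width: 0.0002
9.25 -0.9 15.3
9.3 -0.9 15.3
[(0.92, [0.6607, -0.0904, 0.0906]), (0.56, [0.554, -0.0747, 0.089])] [(0.38, [0.5528, -0.0751, 0.0903]), (0.37, [0.5079, -0.07, 0.0915])]
[(0.91, [0.6609, -0.0948, 0.1023])] [(0.58, [0.6625, -0.0931, 0.0861])]
9.65 [ 0.47308321 -0.05649411  0.1039049 ] [-6.5496386   1.61763272 31.22410887]
```

View pics/e.png

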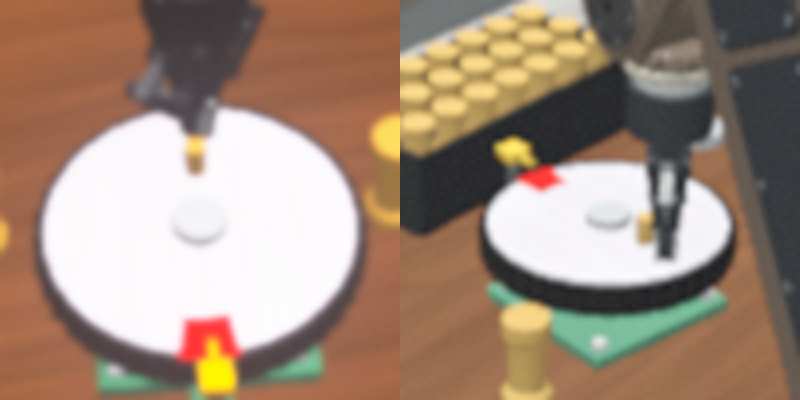

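The band is at (210,338), right under the pointer tip at (213,345). The fingertip presses the top outside the pin with 31 N up. The sideways force is about what the first touch gave with no pin near, so the pin isn't being touched. I'm handing in.

```bash
python3 -c "
from workcell import ticket
print(ticket.finish_job())"
```

```text
the job is handed in; nothing more can be done
None
```

I flicked the wheel counter-clockwise with the shut fingertips, reaching about 2.45 rad/s. It coasted past the pointer and round the far side. I braked it on the next pass with a fingertip pressed on the top, at roughly 1.6 rad/s, and handed the job in at about 9.7 s of the 48 s allowed.

**Last checks before handing in:**
- **Stop position:** two readings 0.05 s apart both gave -0.9°, so the wheel was standing still. That puts the band middle about 2 mm from the pointer. The trained networks put it 2–5 mm away. All are well inside 20 mm.
- **Fingertip force:** 31 N upward at the wrist, with the fingertip still down.
- **Pin:** by geometry the finger clears the pin by about 8 mm, but the gap in the picture was small. The sideways force was about 6.5 N, against 5.8 N in the first touch when no pin was near, so I take it as untouched.

**Not confirmed or off:**
- **First pass:** I worked out from the motion, but did not measure, that the pin had left the finger before the band cleared the pointer the first time. Step 1 depends on that.
- **Pin reading at the end:** the scene camera's network reported the wheel hub as the pin, with a low score (0.38). Its second guess was the right one.
- **Bystanders:** I didn't measure them again at the end. Every move was planned clear of them.

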